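Pump up the wheel-holding fixture

ROBOT

A 6-joint arm with a two-finger parallel gripper is mounted at the origin on a cart in front of the work surface, level with it; the furniture and walls round the work are solid. World frame = base frame: x ahead of the robot, y to its left, z up, the work surface at z = 0. Lengths are in m, angles in rad, forces in N, time in s.
With the tool pointing down it reaches from about 0.3 to 0.775 m from the base axis. Payload 14.6 kg.
Tool frame: the origin (TCP) lies at the very end of the fingers, on their centre line; the grasp point (between the pads) lies 19 mm behind it; z points along the fingers, y is the line along which they close (so a half turn about z gives the same grasp; the last joint's range is limited). The gripper opens to 94 mm and grips with 3 to 60 N. Pads are 16 mm wide; open, the fingers measure 119 mm over their backs; the gripper's body (75 mm by 177 mm) begins 78 mm behind the grasp point.
Start: joints at [-1.17, 0.3, 1.521, -0, 1.321, -0.067], TCP at [0.248, -0.491, 0.205] pointing down, gripper open.
Joint ranges: [-3.03, 3.03], [-0.79, 2.21], [0.23, 2.52], [-1.04, 4.18], [0, 3.07], [-2.55, 2.55]. Speed limits (rad/s): [2.22, 2.22, 2.57, 3.14, 3.14, 3.14].

INTERFACE

Orientations are given as [roll, pitch, yaw] about the fixed x, y, z axes, in that order (R = Rz(yaw) Ry(pitch) Rx(roll)).
In Python, from station import ctrl, cams gives the robot as it stands. The module is installed in compiled form; this text tells all that it offers.
- The arm moves only by the tool arm_command, never from a script. Its argument "plan" is a list that holds one entry, the list of rows, each a list of 7 numbers: the shift along the tool's x, y, z in mm, then the turn, a rotation vector about the tool's x, y, z in rad, then the closure, from -1 (fully open) to 1 (shut). A call has 1 to 12 rows; each row is the pose to reach, as a shift and turn from the pose commanded when the call began, along the tool's axes at that moment; what a row does not reach only later rows make up. A row lasts 1/10 s, in which the tool goes at most 50 mm and 8.59 degrees, less where a joint would pass 70% of its speed; a pose out of reach is approached as far as the arm can. A call with a gripper value outside its range is refused whole. The fingers move at their own pace and stop on an object; "squeeze" is the grip in N (left out, the last holds). Time passes only in rows, so rows that repeat a pose let the fingers close. It gives the time, the measured TCP pose, the force, the opening and the grip force at its end, in the units of the state.
- ctrl.get_obs(): the state, without advancing time (a new reading comes with each control period).
- cams.camera(name): name is "scene" or "top" or "wrist"; returns (picture, depth): 420x560x3 uint8, blue, green, red; 420x560 float32, m along the optical axis (not along the pixel's ray), 0 where there is no reading.
- cams.camera_info(name): a dict with "fx", "fy", "cx", "cy" (pixels), "world_to_cam" (4x4, takes a point from world to camera coordinates). Camera axes: x right, y down, z forward; pixel columns grow to the right and rows downward; lengths in m; the calibration is good to about 2 mm. The wrist camera is an equidistant fisheye: a pixel r from the principal point sees the ray r / f radians off the axis. A picture is of the moment at which its call begins: read the wrist's pose just before it. camera_info takes no time and is no camera call; for the wrist camera it gives the pose at the moment of the call.
- ctrl.hand_in(): hands the job in; it is judged then, once.
The state is a dict: "time_s": time; "qpos": joint angles; "joint_vel": joint speeds; "tau": joint torques, N m; "ee_pos": TCP position; "eef_rot": TCP orientation; "force": force on the tool from outside, world axes, zero at the start; "moment": the same for the moment, N m; "grip_width": finger opening in m; "grip_force": force on a finger pad.
Only numpy, scipy, OpenCV 4.12 (cv2) and the standard library are available. Lean on these libraries where they do the work, as an engineer would, in place of code of your own. Each camera call takes 0.05 s, during which the arm holds its last target. There are 200 camera calls.

TASK

Charge the hand-pumped fixture that holds the wheel: with the fingertips push the keeper blade by its peg until it is swung fully out from under the plunger head, then press the plunger down and let it come up again, stroke after stroke, until the indicator pin in the front of the pump has come fully out. Finish with the plunger let up and the keeper still out. Do not touch the pin, do not shove or lift the fixture, keep the wheel on its chuck, and leave the things standing around where they are.

Things in the scene. Friction and masses are not known exactly. Their poses are not given: they have to be found in the camera images.
- fixture: hand-pumped wheel-holding fixture, 2.4 kg, loose on rubber feet: base plate 120 (x) by 230 (y) mm, top 20 mm up; grey pump block (80 x 54 mm, top 68 mm up) at x = 0, y = -55 mm; low round chuck with the wheel at x = 0, y = +62 mm. Origin: centre of the underside, z up; its x axis points away from the robot within 0.5 rad
- plunger (a joint): depth in m of the vertical spring plunger on the pump block: 0 up, 0.024 fully down (hard stop). Spring 6 N at the top, 11 N at the bottom, plus 3 N while it drives the pin; rises again in about 0.5 s. The keeper blocks it after 3 mm. A ratchet inside: only a stroke of at least 21 mm down, followed by a full rise, surely gains a step of the pin
- plunger_top (a point): centre of the top of the plunger's round black head (44 mm across, 12 mm thick, flat on top); 108 mm above the table with the plunger up; moves with it. Press it straight down to the stop with closed fingertips, then let it rise fully
- keeper (a joint): angle in rad of the keeper, a flat steel blade 11 mm wide at 86 to 93 mm height, under the edge of the plunger head. Starts at 0 to 0.15; at 0 it points along the fixture's +y. It swings about a vertical post, counterclockwise from above, its free end going toward the robot, to a stop at 1.65. Clear of the head at 0.7; fully out beyond 1.2. Stays where it is left; 0.5 N at the peg moves it
- keeper_peg (a point): centre of the top of the black upright peg, 11 mm across, on the keeper's free end, 83 mm from its hinge; it stands from 93 mm to 119.5 mm above the table. At keeper angle 0 it is 47 mm to the fixture's +y and 13 mm to its -x of the plunger axis. Push it from its far (+x) side along the arc
- keeper_hinge (a point): hinge axis of the keeper, on top of its post, 93 mm above the table
- pin (a joint): how far in m the level steel indicator pin (10 mm diameter, 44 mm above the table) stands out of its bezel in the pump block's front; it slides out to the fixture's -x. Starts at 0 to 0.012; each full stroke moves it out by about 6 mm (the first by 2 to 9 mm) and it stays; 3 to 5 strokes bring it fully out, about 0.029 (limit 0.031), its dark root band clear of the bezel
- pin_tip (a point): centre of the outer end of the indicator pin; 47 mm to the fixture's -x of the plunger axis while the pin is in (joint 0)
- pin_rod: the indicator pin itself, not to be touched; its origin lies on the table plane under the plunger axis at joint 0 and moves with the pin
- wheel: black-tyred model wheel, 72 mm across, 28 mm high, lying flat and loose on the fixture's chuck, its top 56 mm above the table. Origin: centre of its underside
- glazed_pot: bystander: small round brown glazed pot, 58 mm wide, 51 mm high; origin: centre of its underside; loose
- paint_pot: bystander: model paint pot with ribbed lid, 36 mm wide, 43 mm high; origin: centre of its underside; loose
- putty_tin: bystander: flat round putty tin, 66 mm wide, 38 mm high; origin: centre of its underside; loose
- steel_block: bystander: squared steel block, 30 x 50 x 25 mm; origin: centre of its underside; loose
- marker: bystander: felt marker lying on its side, 132 mm long along its y axis, 17 mm high; origin: centre of its underside; loose
Not all that is in view belongs to the job. What is shaped like the wheel but pink or purple is not meant.

How it is judged:
On the way, in this order (a step that is already met when the one before it is completed fails the run):
1. the keeper is swung fully out (beyond 1.2 rad) while the pin is still in (value of joint keeper above 1.2 rad and value of joint pin below 0.02 m), for 0.1 s.
2. the plunger is pressed down (value of joint plunger above 0.017 m), for 0.02 s.
3. the pin has come fully out (value of joint pin above 0.027 m), for 0.2 s.
At the end, for the whole second after the job is handed in: The pin stands out by more than 27 mm, the plunger is up (within 3 mm), the keeper is out (beyond 1.1 rad), the wheel lies on its chuck, the fixture stands still on the table and the bystanders are within 30 mm of where they were (value of joint pin above 0.027 m and value of joint plunger below 0.003 m and value of joint keeper above 1.1 rad and distance between wheel and fixture below 0.075 m and z of wheel in the frame of fixture below 0.034 m and angle between wheel's own z axis and vertical below 0.1 rad and height (world z) of fixture below 0.005 m and linear speed of fixture below 0.02 m/s and not (distance of any of glazed_pot, paint_pot, putty_tin, steel_block, marker from where it was at the start of the episode above 0.03 m)); the robot touches nothing.
It fails at once if the indicator pin is touched by the robot (contact force between any of the fingers, the arm and pin_rod above 0.5 N).
It fails at once if the fixture is shoved by more than 40 mm, lifted by more than 10 mm or tipped (distance of fixture from where it was at the start of the episode above 0.04 m or height (world z) of fixture above 0.01 m or angle between fixture's own z axis and vertical above 0.12 rad).
It fails at once if the wheel is lifted or knocked off its chuck (z of wheel in the frame of fixture above 0.042 m or distance between wheel and fixture above 0.09 m).
It fails at once if a bystander is moved by more than 30 mm (distance of any of glazed_pot, paint_pot, putty_tin, steel_block, marker from where it was at the start of the episode above 0.03 m).
It also fails if it takes over 59 s, if anything falls off the work surface, if the arm or the gripper's body presses on something with over 40 N, if the wrist force passes 120 N, or if a joint passes its speed limit or range.

## Working session

There is one attempt and no reset: what is moved stays moved. The work goes in short steps, Python scripts to look and compute and a tool call to move; the robot and the scene stay as the last step left them, time stands still between calls to the robot, and variables do not carry over. Pictures are saved under pics/ and viewed, at most 10 in all, crops included, and the job is handed in when it is done.

Besides the shell and the picture viewer there is one more tool, called in YAML: its name, and indented under it one key for each argument. arm_command: Moves the arm, as the interface text tells. Its arguments: {"type":"object","properties":{"plan":{"type":"array"},"squeeze":{"type":"number"}},"required":["plan"]}

```bash
mkdir -p pics
cat > h.py <<'E'
import numpy as np, cv2
from station import ctrl, cams
from scipy.spatial.transform import Rotation as R
def grab(n):
    info=cams.camera_info(n); p,d=cams.camera(n); np.savez(f'{n}.npz',p=p,d=d,**{k:np.array(info[k]) for k in('fx','fy','cx','cy','world_to_cam')}); return p,d,info
def cloud(d,i):
    v,u=np.mgrid[:d.shape[0],:d.shape[1]]
    c=np.stack([(u-i['cx'])/i['fx']*d,(v-i['cy'])/i['fy']*d,d,np.ones_like(d)],-1)
    w=c@np.linalg.inv(np.array(i['world_to_cam'])).T
    w=w[...,:3]; w[d<=0]=np.nan; return w
E
python3 - <<'E'
from h import *
for n in('scene','top'):
    p,d,i=grab(n); cv2.imwrite(f'pics/{n}.png',p); print(n,i['fx'],np.linalg.inv(np.array(i['world_to_cam'])).round(3).tolist(),(d>0).mean())
o=ctrl.get_obs();print(o['time_s'],o['ee_pos'],o['eef_rot'],o['force'],o['grip_width'])
E
```

```text
scene 484.62715530401783 [[-0.514, -0.674, 0.53, 0.051], [-0.858, 0.39, -0.335, 0.288], [0.019, -0.627, -0.779, 0.843], [0.0, 0.0, 0.0, 1.0]] 0.9958886054421768
top 512.6720995421177 [[-0.002, -0.997, 0.071, 0.465], [-1.0, 0.003, 0.004, -0.055], [-0.004, -0.071, -0.997, 1.258], [0.0, 0.0, 0.0, 1.0]] 0.9960586734693877
0.1 [ 0.24792357 -0.4906713   0.20494028] [-3.14050673e+00 -8.95904906e-05  4.67795461e-01] [-0.19463864 -0.84318855  0.6185281 ] 0.09405265649456995
```

View pics/scene.png

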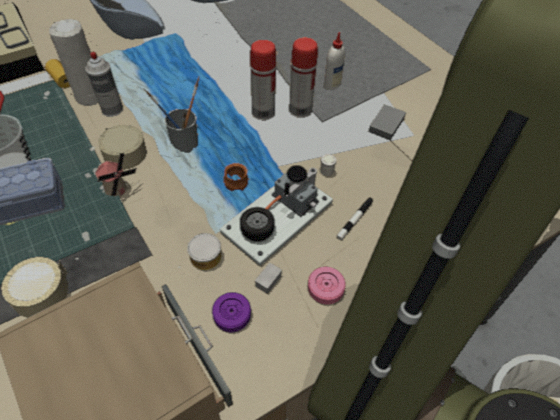

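View pics/top.png

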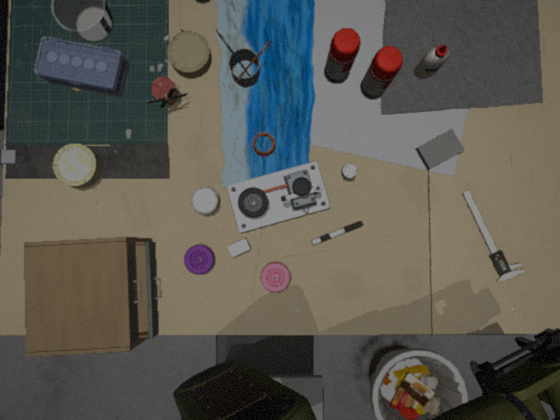

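The scene view shows the fixture at about (278,215). In the top view it is at (280,197), with the head near (300,185) and the wheel at (253,203). I'll enlarge both views and get the point clouds.

Run:
```python
from h import *
a=np.load('top.npz');b=np.load('scene.npz')
A=cv2.resize(a['p'][155:240,220:340],None,fx=6,fy=6,interpolation=2)[:300*2]
B=cv2.resize(b['p'][150:260,215:345],None,fx=6,fy=5.4,interpolation=2)
cv2.imwrite('pics/t2.png',A);cv2.imwrite('pics/s2.png',B)
for n,z in(('top',a),('scene',b)):
    w=cloud(z['d'],z)
    q=w.reshape(-1,3); ok=(abs(q[:,0]-.5)<.3)&(abs(q[:,1]+.08)<.25)
    box=(slice(155,240),slice(220,340)) if n=='top' else (slice(150,260),slice(215,345))
    s=w[box].reshape(-1,3)
    for lo,hi in((.012,.028),(.05,.06),(.062,.074),(.083,.098),(.102,.112),(.113,.125)):
        m=(s[:,2]>lo)&(s[:,2]<hi)
        if m.sum()>1: print(n,lo,m.sum(),np.median(s[m],0).round(3),s[m].min(0).round(3),s[m].max(0).round(3), cv2.minAreaRect(s[m][:,:2].astype('f')) if lo==.012 else '')
```

```text
top 0.012 3469 [ 0.593 -0.045  0.019] [ 0.481 -0.2    0.012] [0.688 0.085 0.028] ((0.5846996903419495, -0.05738109350204468), (0.28518903255462646, 0.20617155730724335), 89.89702606201172)
top 0.05 529 [0.568 0.005 0.055] [ 0.533 -0.144  0.05 ] [0.613 0.043 0.06 ] 
top 0.062 434 [ 0.589 -0.103  0.068] [ 0.555 -0.139  0.062] [0.643 0.03  0.074] 
top 0.083 132 [ 0.588 -0.125  0.092] [ 0.567 -0.15   0.086] [ 0.605 -0.061  0.098] 
top 0.102 270 [ 0.6   -0.104  0.107] [ 0.568 -0.143  0.102] [ 0.621 -0.059  0.112] 
top 0.113 22 [ 0.574 -0.064  0.12 ] [ 0.568 -0.124  0.113] [ 0.597 -0.059  0.122] 
scene 0.012 4083 [ 0.585 -0.04   0.019] [ 0.467 -0.235  0.012] [0.824 0.115 0.028] ((0.6215963959693909, -0.07414498925209045), (0.27644675970077515, 0.31706687808036804), 62.60874557495117)
scene 0.05 743 [ 0.567 -0.002  0.055] [ 0.531 -0.148  0.05 ] [0.735 0.043 0.06 ] 
scene 0.062 499 [ 0.582 -0.1    0.068] [ 0.554 -0.146  0.062] [ 0.636 -0.069  0.074] 
scene 0.083 188 [ 0.582 -0.103  0.092] [ 0.566 -0.152  0.084] [ 0.605 -0.057  0.097] 
scene 0.102 285 [ 0.595 -0.102  0.107] [ 0.566 -0.125  0.102] [ 0.619 -0.059  0.112] 
scene 0.113 25 [ 0.571 -0.063  0.117] [ 0.565 -0.069  0.113] [ 0.577 -0.059  0.122]
```

View pics/t2.png

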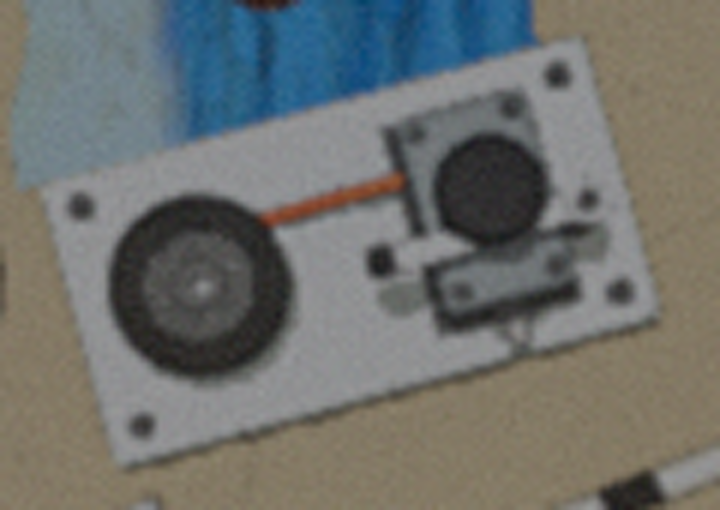

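View pics/s2.png

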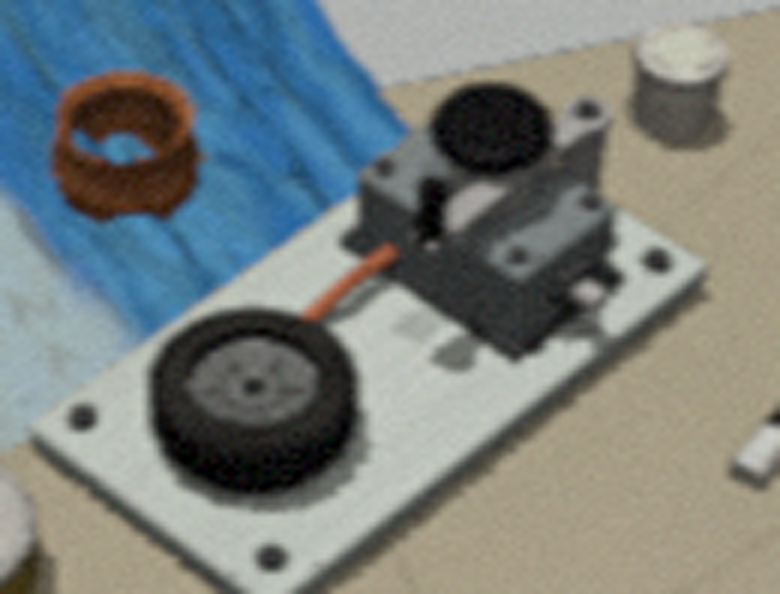

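Run:
```python
from h import *
C={}
for n,box in(('top',(155,240,220,340)),('scene',(150,260,215,345))):
    z=np.load(n+'.npz');w=cloud(z['d'],z)[box[0]:box[1],box[2]:box[3]].reshape(-1,3)
    h=w[(w[:,2]>.1)&(w[:,2]<.113)&(np.hypot(w[:,0]-.598,w[:,1]+.103)<.03)]
    c,r=cv2.minEnclosingCircle(h[:,:2].astype('f'))
    pg=w[(w[:,2]>.112)&(np.hypot(w[:,0]-.572,w[:,1]+.063)<.02)]
    wh=w[(w[:,2]>.045)&(w[:,2]<.062)&(np.hypot(w[:,0]-.567,w[:,1]-.005)<.045)]
    cw,rw=cv2.minEnclosingCircle(wh[:,:2].astype('f'))
    print(n,'head',c,r,h.mean(0).round(4),'peg',len(pg),pg.mean(0).round(4),pg.min(0).round(4),pg.max(0).round(4),'wheel',cw,rw,np.median(wh,0).round(4))
    yaw=np.arctan2(-(cw[0]-h[:,0].mean()),cw[1]-h[:,1].mean());print('yaw from wheel-head',yaw)
    # bystanders / tall things
    pl=w[(w[:,2]>.016)&(w[:,2]<.024)&(np.hypot(w[:,0]-.58,w[:,1]+.045)<.14)]
    print(cv2.minAreaRect(pl[:,:2].astype('f')))
    b=w[(w[:,2]>.083)&(w[:,2]<.098)]; 
z=np.load('top.npz');w=cloud(z['d'],z)
for nm,(u,v) in dict(can=(342,45),can2=(384,65),cup=(244,68),paint=(349,171),pot=(263,144)).items(): print(nm,w[v,u].round(3))
print('peg at pixel top',w[196:202,280:287,2].round(3))
i=cams.camera_info('wrist');print(i['fx'],i['cx'],i['cy'],np.linalg.inv(np.array(i['world_to_cam'])).round(3).tolist())
```

```text
top head (0.5996354818344116, -0.10516605526208878) 0.02170310541987419 [ 0.5993 -0.1048  0.1071] peg 20 [ 0.5722 -0.0639  0.1195] [ 0.5676 -0.0678  0.1125] [ 0.5761 -0.0588  0.1222] wheel (0.5685307383537292, 0.0075287953950464725) 0.03617735952138901 [0.5687 0.0072 0.0537]
yaw from wheel-head 0.2674544751588849
((0.5847541093826294, -0.04819144308567047), (0.20407815277576447, 0.25461336970329285), 0.6821632385253906)
scene head (0.5975238084793091, -0.10426823049783707) 0.022524725645780563 [ 0.5962 -0.1029  0.1068] peg 28 [ 0.5707 -0.0628  0.1169] [ 0.5647 -0.0686  0.1123] [ 0.5774 -0.0586  0.1222] wheel (0.5662842392921448, 0.007993616163730621) 0.03662020340561867 [0.5653 0.0087 0.0535]
yaw from wheel-head 0.26323642708517153
((0.6200159788131714, -0.04201073944568634), (0.19667066633701324, 0.23134256899356842), 15.605225563049316)
can [ 0.889 -0.189  0.2  ]
can2 [ 0.845 -0.276  0.202]
cup [0.895 0.03  0.045]
paint [ 0.643 -0.222  0.043]
pot [ 0.714 -0.015  0.017]
peg at pixel top [[0.022 0.021 0.122 0.12  0.121 0.122 0.091]
 [0.021 0.121 0.122 0.12  0.12  0.121 0.092]
 [0.017 0.118 0.12  0.119 0.12  0.119 0.091]
 [0.018 0.11  0.116 0.121 0.12  0.12  0.093]
 [0.017 0.02  0.107 0.115 0.113 0.094 0.09 ]
 [0.019 0.018 0.094 0.092 0.09  0.021 0.018]]
325.19226210127806 272.9810749620803 209.76341715024506 [[0.449, -0.864, -0.229, 0.315], [-0.893, -0.435, -0.112, -0.459], [-0.003, 0.255, -0.967, 0.384], [0.0, 0.0, 0.0, 1.0]]
```

Head (0.5985,-0.1047), yaw 0.265, keeper about 0.03 rad and peg (0.5715,-0.063, 0.12). These agree with the given geometry: peg is at (-15,+47) mm from the axis and the wheel is 117 mm away. Next I'll write a world-to-row converter and approach.

```bash
cat >> h.py <<'E'
H=np.array([.5954,-.1428]); YAW=.265
def arc(t,r=.083): a=YAW+t; return H+r*np.array([-np.sin(a),np.cos(a)])
def rows(poses):
    o=ctrl.get_obs(); p0=np.array(o['ee_pos']); R0=R.from_euler('xyz',o['eef_rot'])
    for x,y,z,yw in poses:
        s=R0.inv().apply(np.array([x,y,z])-p0)*1000
        t=(R0.inv()*R.from_euler('xyz',[np.pi,0,yw])).as_rotvec()
        print([round(float(v),1) for v in s],[round(float(v),3) for v in t])
E
python3 - <<'E'
from h import *
x,y=arc(-.24);print(x,y)
rows([(x,y,.17,YAW-.2),(x,y,.103,YAW-.2)])
E
```

```text
0.593325216139079 -0.05982593614911669
[502.6, -228.8, 35.2] [-0.001, 0.0, 0.403]
[502.6, -228.7, 102.2] [-0.001, 0.0, 0.403]
```

arm_command:
  plan:
    - [[45, -20, 3, 0, 0, 0.04, 1], [90, -40, 6, 0, 0, 0.08, 1], [135, -60, 9, 0, 0, 0.12, 1], [180, -80, 12, 0, 0, 0.16, 1], [225, -102, 15, 0, 0, 0.2, 1], [270, -123, 18, 0, 0, 0.24, 1], [315, -144, 22, 0, 0, 0.28, 1], [360, -164, 25, 0, 0, 0.32, 1], [405, -184, 28, 0, 0, 0.36, 1], [450, -205, 32, 0, 0, 0.4, 1], [490, -223, 35, 0, 0, 0.403, 1], [503, -229, 35, 0, 0, 0.403, 1]]
  squeeze: 20

```text
time_s: 1.3
ee_pos: [0.5949, -0.0564, 0.1693]
eef_rot: [-3.141, 0.001, 0.068]
force: [-0.5, -0.3, 0.3]
grip_width: 0.0019
grip_force: 0.0
```

Run:
```python
from h import *
o=ctrl.get_obs();print(o['time_s'],o['ee_pos'],o['eef_rot'],o['force'],o['grip_width'])
p,d,i=grab('wrist');cv2.imwrite('pics/w1.png',p)
p,d,i=grab('scene');cv2.imwrite('pics/s3.png',cv2.resize(p[80:280,180:400],None,fx=3.6,fy=3))
x,y=arc(-.24);rows([(x,y,.17,YAW-.2),(x,y,.103,YAW-.2)])
```

```text
1.3 [ 0.59492486 -0.05639824  0.16929972] [-3.14090931e+00  1.30835419e-03  6.77434323e-02] [-0.47984346 -0.28932263  0.29088096] 0.0018658718527444266
[-0.8, 1.4, -0.3] [-0.0, 0.001, 0.002]
[-0.7, 1.4, 66.7] [-0.0, 0.001, 0.002]
```

View pics/w1.png

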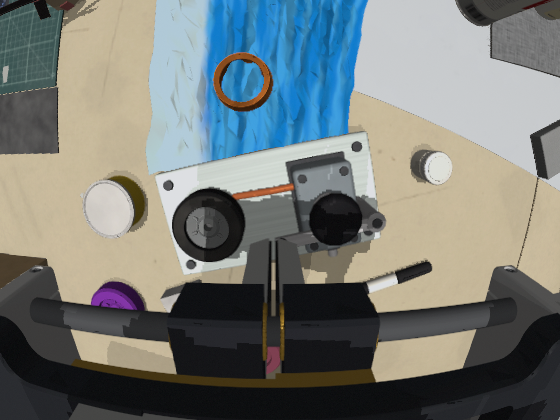

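The wrist view shows the closed tips at (272,243), between the wheel (208,225) and the head (335,218). The peg is hidden behind the tips, as expected. Descending.

arm_command:
  plan:
    - [[-0.8, 1.4, 25, 0, 0, 0, 1], [-0.8, 1.4, 45, 0, 0, 0, 1], [-0.8, 1.4, 58, 0, 0, 0, 1], [-0.8, 1.4, 66, 0, 0, 0, 1], [-0.8, 1.4, 66, 0, 0, 0, 1]]

```text
time_s: 1.9
ee_pos: [0.5925, -0.0618, 0.1039]
eef_rot: [-3.141, 0.001, 0.064]
force: [-0.7, 1.1, 0.2]
grip_width: 0.0004
grip_force: 0.0
```

Run:
```python
from h import *
o=ctrl.get_obs();print(o['ee_pos'],o['eef_rot'],o['force'])
rows([(*arc(t),.103,YAW+t+.05) for t in np.linspace(-.12,1.36,12)])
```

```text
[ 0.59250052 -0.06176957  0.10394329] [-3.14137993e+00  1.02349710e-03  6.40431866e-02] [-0.67829388  1.08561387  0.16831323]
[-9.0, -1.7, 1.0] [-0.0, 0.001, -0.131]
[-20.0, -0.0, 1.0] [-0.0, 0.001, -0.266]
[-30.8, 3.1, 1.0] [-0.0, 0.001, -0.4]
[-41.0, 7.6, 1.0] [-0.0, 0.001, -0.535]
[-50.5, 13.5, 1.0] [-0.001, 0.001, -0.669]
[-59.1, 20.5, 1.0] [-0.001, 0.001, -0.804]
[-66.7, 28.7, 1.0] [-0.001, 0.001, -0.938]
[-73.1, 37.8, 1.0] [-0.001, 0.001, -1.073]
[-78.3, 47.7, 1.0] [-0.001, 0.001, -1.207]
[-82.1, 58.2, 1.0] [-0.001, 0.001, -1.342]
[-84.4, 69.1, 1.0] [-0.001, 0.001, -1.476]
[-85.3, 80.2, 1.0] [-0.001, 0.001, -1.611]
```

arm_command:
  plan:
    - [[-9, -1.7, 1, 0, 0, -0.13, 1], [-20, 0, 1, 0, 0, -0.265, 1], [-31, 3, 1, 0, 0, -0.4, 1], [-41, 7.6, 1, 0, 0, -0.535, 1], [-50.5, 13.5, 1, 0, 0, -0.67, 1], [-59, 20.5, 1, 0, 0, -0.8, 1], [-66.7, 28.7, 1, 0, 0, -0.94, 1], [-73, 37.8, 1, 0, 0, -1.07, 1], [-78, 47.7, 1, 0, 0, -1.2, 1], [-82, 58, 1, 0, 0, -1.34, 1], [-84.4, 69, 1, 0, 0, -1.47, 1], [-85, 78, 1, 0, 0, -1.6, 1]]

```text
time_s: 3.1
ee_pos: [0.5134, -0.1454, 0.1046]
eef_rot: [3.14, 0.001, 1.67]
force: [-0.3, -0.1, 0.6]
grip_width: 0.0001
grip_force: 0.2
```

Run:
```python
from h import *
o=ctrl.get_obs();print(o['ee_pos'],o['eef_rot'],o['force'])
out=[]
for n in('scene','top'):
    p,d,i=grab(n);w=cloud(d,i)
    c=p[150:260,215:345] if n=='scene' else p[155:240,220:340]
    out.append(cv2.resize(c,(400,340),interpolation=2))
cv2.imwrite('pics/k1.png',np.hstack(out))
```

```text
[ 0.51337353 -0.14537959  0.10464806] [3.14009727e+00 7.41534404e-04 1.66983617e+00] [-0.31484681 -0.06011515  0.60037166]
```

View pics/k1.png

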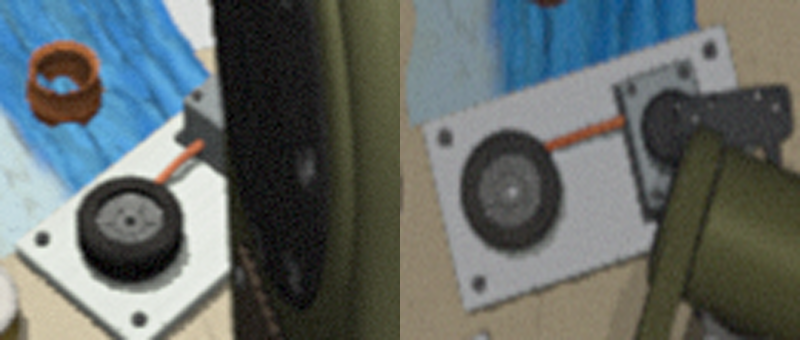

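The fixture hasn't moved and the arm hides the keeper. I'll back off the peg, rise, and move over the head.

Run:
```python
from h import *
rows([(.5134,-.140,.1046,1.67),(.5134,-.140,.15,1.67),(.5985,-.1047,.15,1.2),(.5985,-.1047,.112,1.2)])
```

```text
[5.6, 0.5, -0.1] [0.001, 0.001, -0.004]
[5.5, 0.5, -45.5] [0.001, 0.001, -0.004]
[32.6, 88.6, -45.4] [0.002, 0.0, 0.466]
[32.6, 88.5, -7.4] [0.002, 0.0, 0.466]
```

arm_command:
  plan:
    - [[5.5, 0.5, 0, 0, 0, 0, 1], [5.5, 0.5, -20, 0, 0, 0, 1], [5.5, 0.5, -45, 0, 0, 0, 1], [12, 20, -45, 0, 0, 0.12, 1], [20, 45, -45, 0, 0, 0.24, 1], [27, 70, -45, 0, 0, 0.36, 1], [32.6, 88.5, -45, 0, 0, 0.466, 1], [32.6, 88.5, -45, 0, 0, 0.466, 1]]

```text
time_s: 4.0
ee_pos: [0.5995, -0.1019, 0.1483]
eef_rot: [3.141, -0.0, 1.195]
force: [-0.8, 1.4, 0.7]
grip_width: 0.0003
grip_force: 0.0
```

Run:
```python
from h import *
o=ctrl.get_obs();print(o['time_s'],o['ee_pos'],o['eef_rot'],o['force'])
out=[]
p,d,i=grab('wrist');out.append(cv2.resize(p[150:320,170:400],(400,300),interpolation=2))
for n in('scene','top'):
    p,d,i=grab(n)
    w=cloud(d,i); m=(w[...,2]>.112)&(w[...,2]<.124)&(np.hypot(w[...,0]-.514,w[...,1]+.155)<.03); print(n,m.sum(),w[m].mean(0) if m.any() else '')
out.append(cv2.resize(p[155:240,220:340],(400,300),interpolation=2))
cv2.imwrite('pics/k2.png',np.hstack(out))
rows([(.5985,-.1047,.15,1.2),(.5985,-.1047,.11,1.2),(.5985,-.1047,.084,1.2)])
```

```text
4.0 [ 0.59952724 -0.10191457  0.14833357] [ 3.14135617e+00 -2.75546525e-04  1.19466558e+00] [-0.84030224  1.37530881  0.7370936 ]
scene 0 
top 0 
[-1.0, 1.1, -1.5] [-0.0, 0.0, -0.0]
[-1.0, 1.2, 38.5] [-0.0, 0.0, -0.0]
[-0.9, 1.2, 64.5] [-0.0, 0.0, -0.0]
```

View pics/k2.png

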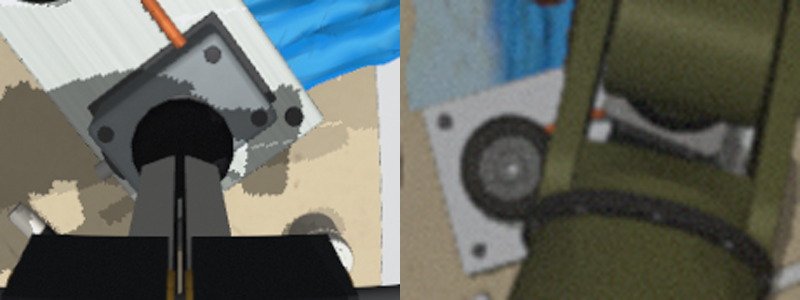

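The tips are centred over the head, but the keeper and pin are hidden. I'll turn the wrist so its camera looks at the front side.

arm_command:
  plan:
    - [[-1, 1, -2, 0, 0, -0.14, 1], [-1, 1, -2, 0, 0, -0.28, 1], [-1, 1, -2, 0, 0, -0.42, 1], [-1, 1, -2, 0, 0, -0.56, 1], [-1, 1, -2, 0, 0, -0.7, 1], [-1, 1, -2, 0, 0, -0.84, 1], [-1, 1, -2, 0, 0, -0.98, 1], [-1, 1, -2, 0, 0, -1.12, 1], [-1, 1, -2, 0, 0, -1.26, 1], [-1, 1, -2, 0, 0, -1.4, 1], [-1, 1, -2, 0, 0, -1.54, 1], [-1, 1, -2, 0, 0, -1.68, 1]]

```text
time_s: 5.35
ee_pos: [0.5982, -0.1053, 0.1508]
eef_rot: [-3.142, 0.0, 2.885]
force: [1.1, 0.2, -0.2]
grip_width: 0.0007
grip_force: 0.0
```

```bash
cat >> h.py <<'E'
def proj(P,i):
    c=np.array(i['world_to_cam'])@np.append(P,1); th=np.arctan2(np.hypot(c[0],c[1]),c[2]); f=np.arctan2(c[1],c[0])
    return i['cx']+i['fx']*th*np.cos(f), i['cy']+i['fy']*th*np.sin(f)
E
python3 - <<'E'
from h import *
o=ctrl.get_obs();print(o['time_s'],o['ee_pos'],o['eef_rot'],o['force'],o['qpos'])
p,d,i=grab('wrist');cv2.imwrite('pics/w2.png',cv2.resize(p[60:340,100:460],(770,600),interpolation=2))
for t in(1.2,1.35,1.5,1.65): print(t,proj(np.append(arc(t),.1195),i),(np.array(proj(np.append(arc(t),.1195),i))-[100,60])*2.14)
rows([(.5985,-.1047,.15,2.88),(.5985,-.1047,.11,2.88),(.5985,-.1047,.084,2.88)])
E
```

```text
5.35 [ 0.59820631 -0.1052795   0.15084434] [-3.14158150e+00  2.93985041e-04  2.88457886e+00] [ 1.05195748  0.17669414 -0.1959878 ] [-2.34493426e-01  4.73172912e-01  1.41209547e+00 -1.86938595e-05
  1.25603061e+00 -1.54827017e+00]
1.2 (np.float64(197.78161839770036), np.float64(124.43228633857449)) [209.25266337 137.88509276]
1.35 (np.float64(180.14032966505889), np.float64(129.4764445095065)) [171.50030548 148.67959125]
1.5 (np.float64(163.95118583166388), np.float64(137.16982377329026)) [136.85553768 165.14342287]
1.65 (np.float64(149.60930695567052), np.float64(147.19260143088962)) [106.16391689 186.59216706]
[-0.1, 0.6, 0.8] [-0.0, 0.0, 0.013]
[-0.1, 0.6, 40.8] [-0.0, 0.0, 0.013]
[-0.1, 0.6, 66.8] [-0.0, 0.0, 0.013]
```

View pics/w2.png

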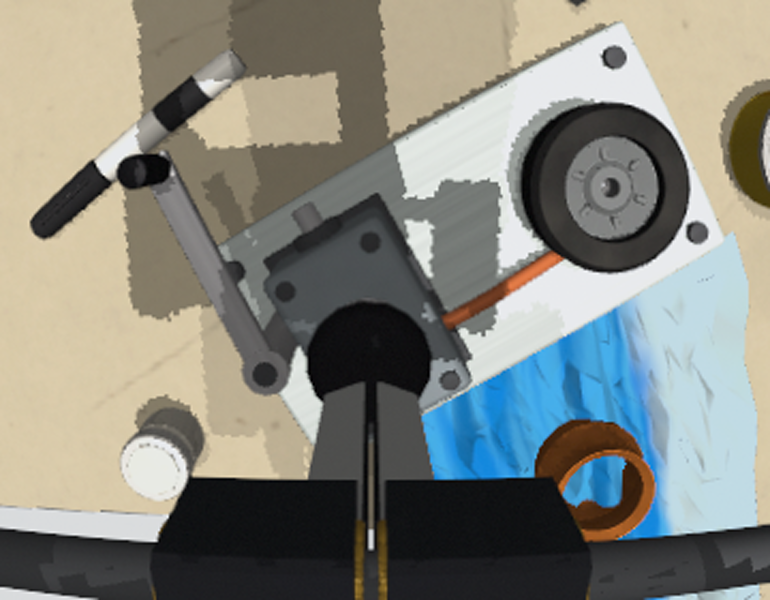

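The peg top is at (130,172) in the crop, so the keeper is at about 1.52 rad and fully out. The pin at (305,212) is visible. First stroke, gently.

arm_command:
  plan:
    - [[0, 0.6, 25, 0, 0, 0, 1], [0, 0.6, 38, 0, 0, 0, 1], [0, 0.6, 45, 0, 0, 0, 1], [0, 0.6, 52, 0, 0, 0, 1], [0, 0.6, 59, 0, 0, 0, 1], [0, 0.6, 64, 0, 0, 0, 1], [0, 0.6, 67, 0, 0, 0, 1], [0, 0.6, 67, 0, 0, 0, 1]]

```text
time_s: 6.2
ee_pos: [0.5985, -0.1045, 0.0845]
eef_rot: [-3.141, -0.001, 2.877]
force: [-9.1, 1.7, 11.6]
grip_width: 0.0005
grip_force: 5.7
```

arm_command:
  plan:
    - [[0, 0, 1, 0, 0, 0, 1], [0, 0, 1.5, 0, 0, 0, 1]]

```text
time_s: 6.4
ee_pos: [0.5987, -0.1046, 0.0841]
eef_rot: [-3.141, -0.0, 2.877]
force: [-12.8, 2.3, 22.8]
grip_width: 0.0005
grip_force: 11.5
```

arm_command:
  plan:
    - [[0, 0, -8, 0, 0, 0, 1], [0, 0, -18, 0, 0, 0, 1], [0, 0, -28, 0, 0, 0, 1], [0, 0, -34, 0, 0, 0, 1], [0, 0, -34, 0, 0, 0, 1], [0, 0, -34, 0, 0, 0, 1], [0, 0, -34, 0, 0, 0, 1]]

```text
time_s: 7.1
ee_pos: [0.5987, -0.1044, 0.1153]
eef_rot: [3.142, -0.001, 2.879]
force: [1.3, -0.1, -0.6]
grip_width: 0.0006
grip_force: 0.0
```

```bash
cat > look.py <<'E'
from h import *
import sys
o=ctrl.get_obs();print(o['time_s'],o['ee_pos'],o['force'])
p,d,i=grab('wrist');np.save(sys.argv[1],p)
hd=np.array([.5985,-.1047])
for s in(.047,.062,.076): print(s,proj(np.append(hd-s*np.array([np.cos(YAW),np.sin(YAW)]),.044),i))
x,y=proj(np.append(hd-.06*np.array([np.cos(YAW),np.sin(YAW)]),.05),i);x,y=int(x),int(y)
cv2.imwrite('pics/'+sys.argv[1]+'.png',cv2.resize(p[y-70:y+70,x-90:x+90],None,fx=4,fy=4,interpolation=2));print(x-90,y-70)
rows([(.5985,-.1047,.12,2.88),(.5985,-.1047,.083,2.88)])
E
python3 look.py p1
```

```text
7.1 [ 0.59874702 -0.10438104  0.11531285] [ 1.33095912 -0.09309301 -0.58963083]
0.047 (np.float64(242.7896211764606), np.float64(168.12501869983862))
0.062 (np.float64(232.79457085530032), np.float64(151.66496446065443))
0.076 (np.float64(223.46816482451857), np.float64(136.28886053091878))
143 84
[0.2, -0.4, -4.6] [-0.0, -0.001, -0.001]
[0.2, -0.4, 32.4] [-0.0, -0.001, -0.001]
```

View pics/p1.png

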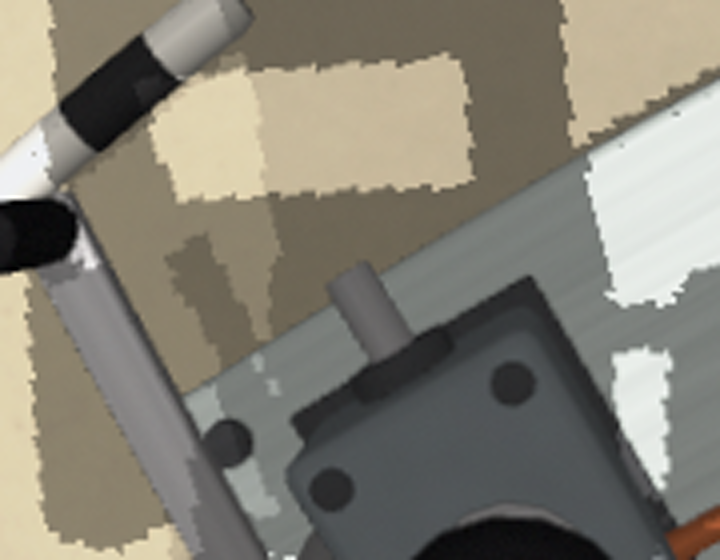

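The stop was felt at 24 mm, and the pin tip at (350,275) in the crop puts the joint at about 14 mm. The keeper is still out. Next two strokes.

arm_command:
  plan:
    - [[0, 0, 8, 0, 0, 0, 1], [0, 0, 16, 0, 0, 0, 1], [0, 0, 24, 0, 0, 0, 1], [0, 0, 30, 0, 0, 0, 1], [0, 0, 33, 0, 0, 0, 1], [0, 0, 33, 0, 0, 0, 1]]

```text
time_s: 7.75
ee_pos: [0.5996, -0.1046, 0.0842]
eef_rot: [3.142, 0.002, 2.879]
force: [-4.3, 0.9, 17.3]
grip_width: 0.0007
grip_force: 8.7
```

arm_command:
  plan:
    - [[0, 0, -8, 0, 0, 0, 1], [0, 0, -18, 0, 0, 0, 1], [0, 0, -28, 0, 0, 0, 1], [0, 0, -33, 0, 0, 0, 1], [0, 0, -33, 0, 0, 0, 1], [0, 0, -33, 0, 0, 0, 1], [0, 0, -33, 0, 0, 0, 1]]

```text
time_s: 8.45
ee_pos: [0.5987, -0.1043, 0.1151]
eef_rot: [-3.142, -0.001, 2.879]
force: [0.6, -0.9, -0.6]
grip_width: 0.0002
grip_force: 0.0
```

arm_command:
  plan:
    - [[0, 0, 8, 0, 0, 0, 1], [0, 0, 16, 0, 0, 0, 1], [0, 0, 24, 0, 0, 0, 1], [0, 0, 30, 0, 0, 0, 1], [0, 0, 33, 0, 0, 0, 1], [0, 0, 33, 0, 0, 0, 1]]

```text
time_s: 9.05
ee_pos: [0.5995, -0.1045, 0.0842]
eef_rot: [3.142, 0.002, 2.879]
force: [-4.1, 1.7, 17.5]
grip_width: 0.0007
grip_force: 8.9
```

arm_command:
  plan:
    - [[0, 0, -8, 0, 0, 0, 1], [0, 0, -18, 0, 0, 0, 1], [0, 0, -28, 0, 0, 0, 1], [0, 0, -33, 0, 0, 0, 1], [0, 0, -33, 0, 0, 0, 1], [0, 0, -33, 0, 0, 0, 1], [0, 0, -33, 0, 0, 0, 1]]

```text
time_s: 9.75
ee_pos: [0.5987, -0.1044, 0.1151]
eef_rot: [-3.142, -0.001, 2.879]
force: [0.0, -0.6, -0.4]
grip_width: 0.0004
grip_force: 0.0
```

```bash
python3 look.py p3
```

```text
9.75 [ 0.5986742  -0.10436034  0.11511337] [ 0.0473875  -0.6376758  -0.38710336]
0.047 (np.float64(242.77166339318018), np.float64(168.30054859125832))
0.062 (np.float64(232.77204820222076), np.float64(151.82587888557072))
0.076 (np.float64(223.44146872214017), np.float64(136.43576983057346))
143 84
[0.1, -0.4, -4.8] [-0.0, -0.001, -0.001]
[0.1, -0.4, 32.2] [-0.0, -0.001, -0.001]
```

View pics/p3.png

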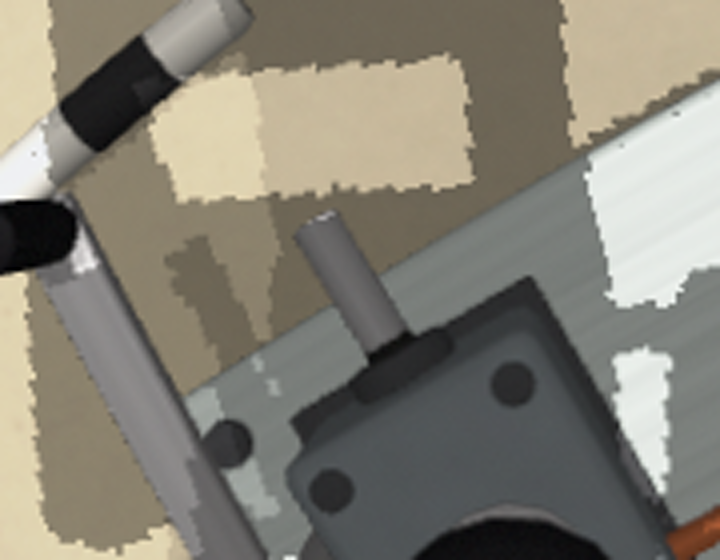

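The pin tip at (318,225) in the crop puts the joint at about 26 mm, with the dark root just starting to show. One more stroke, then I'll check numerically because my picture views are used up.

arm_command:
  plan:
    - [[0, 0, 8, 0, 0, 0, 1], [0, 0, 16, 0, 0, 0, 1], [0, 0, 24, 0, 0, 0, 1], [0, 0, 30, 0, 0, 0, 1], [0, 0, 33, 0, 0, 0, 1], [0, 0, 33, 0, 0, 0, 1]]

```text
time_s: 10.4
ee_pos: [0.5995, -0.1046, 0.0842]
eef_rot: [3.142, 0.002, 2.879]
force: [-4.3, 1.1, 17.0]
grip_width: 0.0003
grip_force: 8.6
```

arm_command:
  plan:
    - [[0, 0, -8, 0, 0, 0, 1], [0, 0, -18, 0, 0, 0, 1], [0, 0, -28, 0, 0, 0, 1], [0, 0, -33, 0, 0, 0, 1], [0, 0, -33, 0, 0, 0, 1], [0, 0, -33, 0, 0, 0, 1], [0, 0, -33, 0, 0, 0, 1]]

```text
time_s: 11.1
ee_pos: [0.5987, -0.1044, 0.1151]
eef_rot: [-3.142, -0.001, 2.879]
force: [-0.2, -0.8, 0.2]
grip_width: 0.0002
grip_force: 0.0
```

```bash
cat > prof.py <<'E'
from h import *
import sys
hd=np.array([.5985,-.1047]);u=np.array([np.cos(YAW),np.sin(YAW)]);i=cams.camera_info('wrist')
print('mm out  ',list(range(0,36,1)))
for n in sys.argv[1:]:
    p=np.load(n+'.npy').astype(float).mean(2); r=[]
    for s in range(0,36):
        # average across the pin width, at the pin's top line
        r.append(int(np.mean([cv2.getRectSubPix(p.astype('f'),(1,1),proj(np.append(hd-(.047+s/1000)*u+k*np.array([-u[1],u[0]]),.048),i))[0,0] for k in(-.002,0,.002)])))
    print(n,r)
E
python3 look.py p4; python3 prof.py p1 p3 p4
```

```text
11.1 [ 0.59866438 -0.10435697  0.11507606] [-0.19808801 -0.82553119  0.17436617]
0.047 (np.float64(242.77218545389434), np.float64(168.29912095943024))
0.062 (np.float64(232.77284047269404), np.float64(151.82488329765891))
0.076 (np.float64(223.44250793157659), np.float64(136.43517454239662))
143 84
[0.1, -0.4, -4.8] [-0.0, -0.001, -0.001]
[0.1, -0.4, 32.2] [-0.0, -0.001, -0.001]
mm out   [0, 1, 2, 3, 4, 5, 6, 7, 8, 9, 10, 11, 12, 13, 14, 15, 16, 17, 18, 19, 20, 21, 22, 23, 24, 25, 26, 27, 28, 29, 30, 31, 32, 33, 34, 35]
p1 [95, 96, 96, 95, 96, 96, 96, 96, 97, 96, 95, 96, 96, 96, 95, 95, 95, 96, 99, 98, 98, 98, 98, 98, 98, 98, 98, 99, 99, 99, 99, 100, 117, 126, 155, 177]
p3 [19, 54, 91, 94, 95, 95, 95, 94, 95, 95, 95, 96, 95, 94, 95, 95, 95, 95, 95, 96, 95, 95, 95, 95, 95, 95, 95, 106, 119, 99, 99, 105, 125, 126, 157, 177]
p4 [19, 54, 91, 94, 95, 95, 95, 94, 95, 95, 95, 95, 95, 94, 95, 95, 95, 95, 95, 95, 95, 95, 95, 95, 95, 95, 95, 106, 119, 99, 99, 105, 125, 126, 157, 177]
```

p3 and p4 are identical, so the pin is probably at its end, about 28 mm. To be sure I'll wait for a full rise and do one more stroke.

arm_command:
  plan:
    - [[0, 0, -5, 0, 0, 0, 1], [0, 0, -5, 0, 0, 0, 1], [0, 0, -5, 0, 0, 0, 1], [0, 0, 8, 0, 0, 0, 1], [0, 0, 16, 0, 0, 0, 1], [0, 0, 24, 0, 0, 0, 1], [0, 0, 30, 0, 0, 0, 1], [0, 0, 33, 0, 0, 0, 1], [0, 0, 33.5, 0, 0, 0, 1], [0, 0, 33.5, 0, 0, 0, 1]]

```text
time_s: 12.15
ee_pos: [0.5999, -0.1046, 0.0841]
eef_rot: [3.141, 0.003, 2.879]
force: [-4.2, 1.4, 21.8]
grip_width: 0.0006
grip_force: 10.8
```

arm_command:
  plan:
    - [[0, 0, -8, 0, 0, 0, 1], [0, 0, -18, 0, 0, 0, 1], [0, 0, -28, 0, 0, 0, 1], [0, 0, -33.5, 0, 0, 0, 1], [0, 0, -33.5, 0, 0, 0, 1], [0, 0, -33.5, 0, 0, 0, 1], [0, 0, -33.5, 0, 0, 0, 1], [0, 0, -33.5, 0, 0, 0, 1], [0, 0, -33.5, 0, 0, 0, 1]]

```text
time_s: 13.05
ee_pos: [0.5989, -0.1044, 0.1156]
eef_rot: [3.142, -0.001, 2.879]
force: [0.7, -0.1, 0.8]
grip_width: 0.0005
grip_force: 0.0
```

```bash
python3 look.py p5; python3 prof.py p3 p5
python3 - <<'E'
from h import *
i=np.load('wrist.npz');d=i['d']
v,u=np.mgrid[:420,:560];x=(u-i['cx'])/i['fx'];y=(v-i['cy'])/i['fy'];t=np.hypot(x,y)+1e-9
k=np.tan(t)/t*d; c=np.stack([x*k,y*k,d,np.ones_like(d)],-1); w=(c@np.linalg.inv(i['world_to_cam']).T)[...,:3]
f=w[...,:2]-[.5985,-.1047]; ux=np.array([np.cos(YAW),np.sin(YAW)]);X=f@ux;Y=f@np.array([-ux[1],ux[0]])
m=(w[...,2]>.040)&(w[...,2]<.054)&(abs(Y)<.009)&(X<-.044)&(X>-.09)&(d>0)
print('pin',m.sum(),'tip X',np.percentile(X[m],[1,3,50]),Y[m].mean(),np.percentile(w[m][:,2],98))
h=(np.hypot(X,Y)<.02)&(X<-.012)&(w[...,2]>.06)&(w[...,2]<.111);print('head z',h.sum(),np.median(w[h][:,2]))
g=(w[...,2]>.112)&(w[...,2]<.124)&(X<-.06);pm=w[g].mean(0)[:2]-H;print('keeper',g.sum(),np.arctan2(-pm[0],pm[1])-YAW,np.hypot(*pm))
b=(w[...,2]>.065)&(w[...,2]<.071)&(abs(Y)<.03)&(X>-.06)&(X<-.02);print('block front X',np.percentile(X[b],2))
E
```

```text
13.05 [ 0.59887587 -0.10440076  0.11560562] [ 0.65503577 -0.06490182  0.79805711]
0.047 (np.float64(242.80852591138694), np.float64(167.88614410285763))
0.062 (np.float64(232.8263909161966), np.float64(151.44048889837077))
0.076 (np.float64(223.51198850433923), np.float64(136.07830520552108))
143 84
[0.3, -0.4, -4.3] [-0.0, -0.0, -0.001]
[0.3, -0.4, 32.7] [-0.0, -0.0, -0.001]
mm out   [0, 1, 2, 3, 4, 5, 6, 7, 8, 9, 10, 11, 12, 13, 14, 15, 16, 17, 18, 19, 20, 21, 22, 23, 24, 25, 26, 27, 28, 29, 30, 31, 32, 33, 34, 35]
p3 [24, 66, 92, 94, 94, 94, 94, 93, 95, 94, 93, 95, 94, 93, 94, 95, 94, 94, 94, 95, 94, 95, 94, 95, 95, 95, 94, 113, 111, 99, 99, 109, 126, 131, 165, 179]
p5 [20, 46, 89, 94, 94, 95, 95, 95, 95, 95, 95, 95, 95, 95, 96, 95, 95, 96, 95, 95, 96, 96, 95, 95, 95, 96, 95, 96, 125, 104, 99, 105, 121, 130, 149, 176]
pin 548 tip X [-0.07521163 -0.07444197 -0.05876364] -0.0018596796591795707 0.05291857412361747
head z 797 0.10617157719482587
keeper 310 1.5240705683242082 0.08194005137468359
block front X -0.038753219997531306
```

The pin tip is 75–76 mm from the axis, so the joint is about 29 mm and no longer advances with strokes. The head is up and the keeper is at 1.52 rad. Retreating and handing in.

arm_command:
  plan:
    - [[0, 0, -20, 0, 0, 0, 1], [0, 0, -45, 0, 0, 0, 1], [0, 0, -70, 0, 0, 0, 1], [0, 0, -80, 0, 0, 0, 1], [0, 0, -80, 0, 0, 0, 1], [0, 0, -80, 0, 0, 0, 1]]

```text
time_s: 13.7
ee_pos: [0.5986, -0.1044, 0.1947]
eef_rot: [-3.142, -0.001, 2.879]
force: [0.1, -0.1, -0.6]
grip_width: 0.0006
grip_force: 0.0
```

```bash
python3 -c "
from h import *
print(ctrl.get_obs()['ee_pos'],ctrl.hand_in())"
```

```text
the job is handed in; nothing more can be done
[ 0.59863143 -0.10438296  0.19470447] None
```

I handed the job in at 13.7 s, verdict not returned: the keeper measured 1.52 rad, five full strokes brought the pin out to about 29 mm by camera (no further gain in the last two), and the plunger is up with the arm clear.

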